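Count along the jar rack and push the jar into the third gap

TASK

Put the washed jar back in its place in the wire rack: count the gaps with a fingertip on the rack's top rail, starting at the left end (the robot's left) and touching the rail over the first, the second and the third gap in turn, filled or not, and going no further along it. Then gently push the white-lidded jar over the step with the fingers, in from the front, into that third gap until it rests against the back of the rack. Do not pinch, lift or tip the jar, and leave everything else where it stands.

Things in the scene. Friction and masses are not known exactly. Their poses are not given: they have to be found in the camera images.
- rack: steel wire jar rack fixed to the step, 425 mm wide, 97 high, 65 deep, open in front, no floor: jars stand on the step. Origin on the step under the middle of the top rail; x to the rack's back (away from the robot), y to its left as the robot sees it. Six gaps 65 mm wide, some filled; counted from the left their middles are at y = +175, +105, +35, -35, -105, -175 mm
- front (a point): point in the middle of the rack's front, 16 mm above the step, at x = -64 mm of the rack: nose of the middle divider. Seven divider loops of 5 mm wire part the gaps, at rack y = 210, 140, 70, 0, -70, -140, -210 mm; each slopes from the rail down to such a rounded nose and runs back along the step
- backstop (a point): point in the middle of the rack's back, on the front side of the lower of two level cross wires (6 mm thick, at heights 26 and 54 mm), at x = -3 mm of the rack. They are the backstop: the jar standing home touches them, its centre then at x = -28 mm of the rack
- rail: the rack's top rail, a straight steel rod of 10 mm diameter, 428 mm long along y, at x = 0 of the rack; origin at its middle, on its axis, 90 mm above the step (top of the rod 95 mm). Same axes as the rack. The divider wires cross over it and stand 2 mm proud of its top at the y values of the dividers
- jar: the jar to put away: square clear glass jar with a white lid and a round red press button in it, 50 x 50 mm, 78 mm high (glass to 60 mm, lid 48 x 48 mm to 75 mm, button above), about 0.2 kg, loose, standing on the step in front of the rack. Origin at the centre of its underside, x and y square to its sides, z up
- jar_blue: bystander standing in the rack: same jar in green glass with a blue lid and white button; origin at the centre of its underside
- jar_black: bystander standing in the rack: same jar in amber glass with a black lid; origin at the centre of its underside
- tin: bystander standing in the rack: round aluminium tin with a green band, 51 mm across, 74 mm high; origin at the centre of its underside
- plate: bystander: red plastic plate lying on the step at the left, 210 mm across, 22 mm high; origin at the centre of its underside
- ladle: bystander: steel ladle lying on the step at the right, 330 mm long, bowl 80 mm across and 30 mm high; origin under the bowl, handle along -x
- mug: bystander: blue mug 80 mm across and 80 mm high at the right of the rack, handle on its +y side; origin at the centre of its underside
There are look-alikes about, which are no part of the job. What is shaped like the jar but yellow is not meant.

How it is judged:
By the outcome, as a careful person would: the job done as asked, in the order asked, and still so for the second after the job is handed in, with the robot touching nothing.
It also fails if it takes over 72 s, if anything falls off the work surface, if the arm or the gripper's body presses on something with over 40 N, if the wrist force passes 120 N, or if a joint passes its speed limit or range.

ROBOT

A 6-joint arm with a two-finger parallel gripper is mounted at the origin on the work surface. World frame = base frame: x ahead of the robot, y to its left, z up, the work surface at z = 0. Lengths are in m, angles in rad, forces in N, time in s.
With the tool pointing down it reaches from about 0.35 to 0.975 m from the base axis. Payload 4.9 kg.
Tool frame: the origin (TCP) lies at the very end of the fingers, on their centre line; the grasp point (between the pads) lies 19 mm behind it; x points along the fingers, y is the direction in which the jaws open and shut, and the axes are right-handed (so a half turn about x gives the same grasp; the last joint's range is limited). The gripper opens to 85 mm and grips with 20 to 120 N. Pads are 22 mm wide; open, the fingers measure 114 mm over their backs; the gripper's body (76 mm by 85 mm) begins 54 mm behind the grasp point. The pads swing forward as they close: fully open they stand 13 mm farther back than shut.
Start: joints at [1.069, 0.053, 1.613, -0, 1.476, -0.119], TCP at [0.233, 0.58, 0.231] pointing down, gripper open.
Joint ranges: [-3.01, 3.01], [-1.01, 2.22], [0.06, 2.58], [-1.02, 4.17], [0.09, 2.62], [-3.14, 3.14]. Speed limits (rad/s): [2.57, 2.57, 3.14, 3.14, 3.14, 3.14].

INTERFACE

Orientations are given as a rotation vector (axis times angle).
In Python, from station import ctrl gives the robot as it stands. The module is installed in compiled form; this text tells all that it offers.
- The arm moves only by the shell command python3 -m handwheel 'ROWS' [FORCE]. ROWS is JSON, one flat list of numbers, 7 for each row, row after row: the opening, from 0 (shut) to 1 (fully open), then the shift along the tool's x, y, z in m, then the turn, a rotation vector about the tool's x, y, z in degrees. A call has 1 to 12 rows; each row is the pose to reach, as a shift and turn from the pose commanded when the call began, along the tool's axes at that moment; what a row does not reach only later rows make up. A row lasts 1/12 s, in which the tool goes at most 41.7 mm and 7.16 degrees, less where a joint would pass 70% of its speed; a pose out of reach is approached as far as the arm can. A call with a gripper value outside its range is refused whole. The fingers move at their own pace and stop on an object; FORCE is the grip in N (left out, the last holds). Time passes only in rows, so rows that repeat a pose let the fingers close. It gives the time, the measured TCP pose, the force and the opening at its end, in the units of the state.
- ctrl.get_obs(): the state, without advancing time (a new reading comes with each control period).
- ctrl.get_image(name): name is "scene" or "side" or "wrist"; returns (picture, depth): 420x560x3 uint8, blue, green, red; 420x560 float32, m along the optical axis (not along the pixel's ray), 0 where there is no reading.
- ctrl.camera_params(name): a dict with "fov_y" (degrees; the focal length in pixels is half the picture's height over the tangent of half this angle, whatever the lens; pixels are square), "cx", "cy" (the principal point, pixels), "dist_coeffs" ([k1, k2, p1, p2, k3] as OpenCV has them; the pictures are not rectified), "R" (3x3) and "t" (3): a world point X has camera coordinates R X + t; the wrist camera has in their place "hand_eye" (4x4, takes a point from camera to tool coordinates, whose origin is the TCP and whose axes are the tool frame's). Camera axes: x right, y down, z forward; pixel columns grow to the right and rows downward; lengths in m; the calibration is good to about 2 mm. A picture is of the moment at which its call begins: read the wrist's pose just before it. camera_params takes no time and is no camera call.
- ctrl.finish_job(): hands the job in, once; it reports no verdict.
The state is a dict: "t": time; "q": joint angles; "dq": joint speeds; "effort": joint torques, N m; "tool_pos": TCP position; "tool_rot": TCP orientation; "contact_force": force on the tool from outside, world axes, zero at the start; "wrist_torque": the same for the moment, N m; "opening": finger opening in m.
Only numpy, scipy, OpenCV 4.12 (cv2) and the standard library are available. Lean on these libraries where they do the work, as an engineer would, in place of code of your own. Each camera call takes 0.05 s, during which the arm holds its last target.

## Working session

There is one attempt and no reset: what is moved stays moved. The work goes in short steps, Python scripts to look and compute and a shell command to move; the robot and the scene stay as the last step left them, time stands still between calls to the robot, and variables do not carry over. Pictures are saved under pics/ and viewed, and the job is handed in when it is done.

```bash
mkdir -p pics; python3 - <<'E'
from station import ctrl
import cv2
o=ctrl.get_obs();print(o)
for n in ["scene","side","wrist"]:
    p,d=ctrl.get_image(n);cv2.imwrite(f"pics/{n}0.png",p)
    import numpy as np;np.save(f"{n}0d.npy",d)
    print(n,ctrl.camera_params(n),(d>0).mean())
E
```

```text
{'t': 0.0, 'q': array([ 1.06895311e+00,  5.33568983e-02,  1.61429748e+00, -1.77595008e-05,
        1.47600732e+00, -1.18977345e-01]), 'dq': array([-0.00040079,  0.00152455, -0.00028949, -0.00018854, -0.00228339,
        0.00124201]), 'effort': array([ 4.18096288e-04, -3.93678939e+01, -3.70179641e+01, -5.15756653e-06,
        6.87493608e-03, -1.58218927e-05]), 'tool_pos': array([0.23317499, 0.57919847, 0.23006092]), 'tool_rot': array([ 0.29883418,  1.55046225, -0.30195321]), 'contact_force': array([-0.56547628,  0.39931522, -0.11362127]), 'wrist_torque': array([-0.05337129,  0.00259626, -0.01178416]), 'opening': 0.08551827263380452}
scene {'fov_y': 47.64562200735468, 'cx': 282.135652572238, 'cy': 211.07166162055907, 'dist_coeffs': array([-0.02441597,  0.        ,  0.        ,  0.        ,  0.        ]), 'R': array([[ 0.7122997 ,  0.7017944 ,  0.01066557],
       [ 0.38795007, -0.38100288, -0.83924463],
       [-0.58491357,  0.60193141, -0.54364943]]), 't': array([-0.37012875, -0.12856411,  1.41886847])} 0.9959821428571428
side {'fov_y': 45.60146173949905, 'cx': 269.99154188413814, 'cy
[... 183 characters left out ...]
4, -0.42105503, -0.80063175],
       [ 0.55772344,  0.57450583, -0.59907229]]), 't': array([-0.35344751,  0.29843832,  0.83558588])} 0.9960671768707483
wrist {'fov_y': 58.360328235650634, 'cx': 276.72633313542656, 'cy': 217.9276080854666, 'dist_coeffs': array([-0.01345488,  0.        ,  0.        ,  0.        ,  0.        ]), 'hand_eye': array([[-3.45365556e-04, -2.99132423e-01,  9.54211546e-01,
        -1.43099756e-01],
       [ 9.99999656e-01, -8.23184148e-04,  1.03880915e-04,
         5.87979208e-04],
       [ 7.54417668e-04,  9.54211253e-01,  2.99132605e-01,
        -7.73222148e-02],
       [ 0.00000000e+00,  0.00000000e+00,  0.00000000e+00,
         1.00000000e+00]])} 0.9958673469387755
```

View pics/scene0.png

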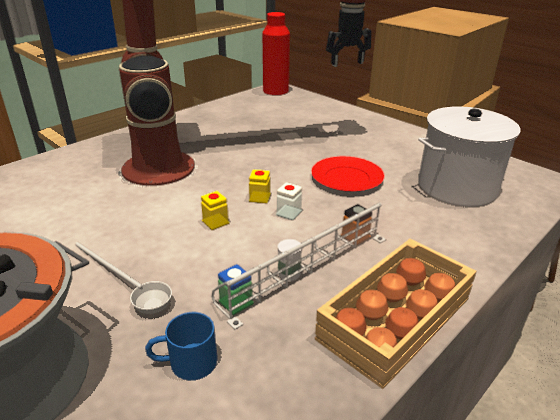

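View pics/side0.png

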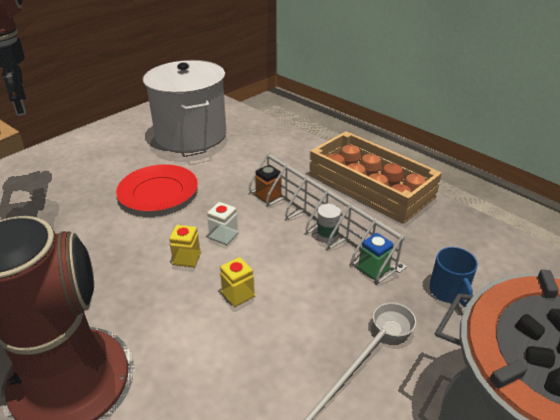

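View pics/wrist0.png

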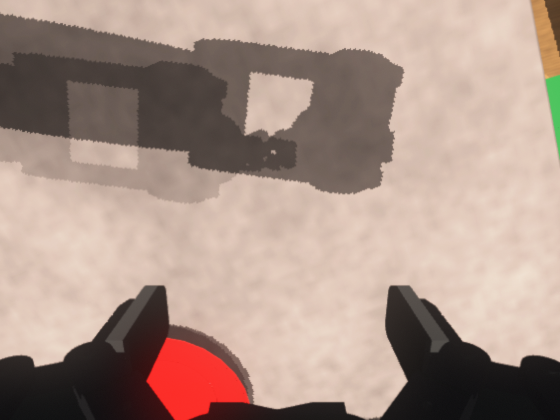

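```bash
cat > h.py <<'E'
import numpy as np,cv2
from station import ctrl
from scipy.spatial.transform import Rotation as Ro
def K(c,h=420):
    f=h/2/np.tan(np.radians(c['fov_y']/2));return np.array([[f,0,c['cx']],[0,f,c['cy']],[0,0,1]])
def ext(n,obs=None):
    c=ctrl.camera_params(n)
    if 'R' in c: return c,c['R'],c['t']
    T=np.eye(4);T[:3,:3]=Ro.from_rotvec(obs['tool_rot']).as_matrix();T[:3,3]=obs['tool_pos']
    M=np.linalg.inv(T@c['hand_eye']);return c,M[:3,:3],M[:3,3]
def ray(n,uv,obs=None):
    c,R,t=ext(n,obs);u=cv2.undistortPoints(np.array(uv,float).reshape(-1,1,2),K(c),c['dist_coeffs'])[:,0]
    d=np.c_[u,np.ones(len(u))]
    return -R.T@t,d@R,
def plane(n,uv,z,obs=None):
    o,d=ray(n,uv,obs);return o+d*((z-o[2])/d[:,2])[:,None]
def depthpts(n,uv,D,obs=None):
    o,d=ray(n,uv,obs);uv=np.array(uv).astype(int).reshape(-1,2);return o+d*D[uv[:,1],uv[:,0]][:,None]
def proj(n,X,obs=None):
    c,R,t=ext(n,obs);return cv2.projectPoints(np.array(X,float).reshape(-1,3),cv2.Rodrigues(R)[0],t,K(c),c['dist_coeffs'])[0][:,0]
def tri(a,uva,b,uvb,oa=None,ob=None):
    o1,d1=ray(a,[uva],oa);o2,d2=ray(b,[uvb],ob);A=np.c_[d1[0],-d2[0]]
    s=np.linalg.lstsq(A,o2-o1,rcond=None)[0];p,q=o1+s[0]*d1[0],o2+s[1]*d2[0];return (p+q)/2,np.linalg.norm(p-q)
E
python3 - <<'E'
from h import *
a=cv2.imread('pics/scene0.png')[160:335,180:400];cv2.imwrite('pics/sc.png',cv2.resize(a,None,fx=3.4,fy=3.4,interpolation=2))
b=cv2.imread('pics/side0.png')[140:310,160:420];cv2.imwrite('pics/si.png',cv2.resize(b,None,fx=3,fy=3,interpolation=2))
D=np.load('scene0d.npy');E=np.load('side0d.npy')
print(depthpts('scene',[(250,230),(400,240),(120,250),(300,150)],D))
print(depthpts('side',[(150,230),(300,240),(200,350),(100,220)],E))
for n,f in (('scene','scene0'),('side','side0')):
    im=cv2.cvtColor(cv2.imread(f'pics/{f}.png'),cv2.COLOR_BGR2HSV)
    m=cv2.inRange(im,(0,150,100),(6,255,255))
    k,l,s,c=cv2.connectedComponentsWithStats(m)
    for i in range(1,k):
        if s[i,4]>15: print(n,s[i],c[i],plane(n,[c[i]],.078))
E
```

```text
[[ 4.29653297e-01 -1.99610605e-02 -3.29088760e-04]
 [ 7.09057361e-01  2.07328525e-01 -1.55276033e-03]
 [ 2.80301661e-01 -2.84986968e-01 -2.26607972e-04]
 [ 2.12100325e-01  3.94142095e-01  3.95043716e-04]]
[[ 3.36195174e-01  2.37490782e-01 -5.20221409e-04]
 [ 5.55536994e-01 -3.61692399e-02  1.06750369e-03]
 [ 2.08364990e-01 -1.12324956e-01 -2.78451983e-03]
 [ 2.70498386e-01  3.57801784e-01 -1.03752280e-03]]
scene [ 262   12   28   83 1842] [275.44136808  54.07491857] [[-0.45925786  0.94779626  0.078     ]]
scene [123  52  16   9  45] [128.13333333  55.4       ] [[-0.91070053  0.44175507  0.078     ]]
scene [121  71  30   5  42] [136.64285714  73.0952381 ] [[-0.6435776   0.32607852  0.078     ]]
scene [ 312  156   72   36 1992] [347.37399598 173.41917671] [[0.50175875 0.25926491 0.078     ]]
scene [122 158  72  26 642] [151.98442368 174.03894081] [[ 0.15046927 -0.105166    0.078     ]]
scene [256 171   7   4  22] [259.18181818 172.63636364] [[0.33830404 0.09773712 0.078     ]]
scene [285 185   9   5  38] [289.07894737 187.05263158] [[0.44462889 0.09940232 0.078     ]]
scene [209 194   9   5  27] [213.07407407 195.7037037 ] [[ 0.34595797 -0.06044425  0.078     ]]
side [ 116  165   82   46 2925] [156.43042735 187.42495726] [[0.39026183 0.27005986 0.078     ]]
side [216 206  11   6  52] [221.15384615 208.55769231] [[0.44433238 0.09864887 0.078     ]]
side [177 228  11   7  60] [182.35 231.05] [[0.33731252 0.0967522  0.078     ]]
side [230 263  12   8  79] [235.69620253 266.53164557] [[ 0.34557064 -0.06124163  0.078     ]]
```

View pics/sc.png

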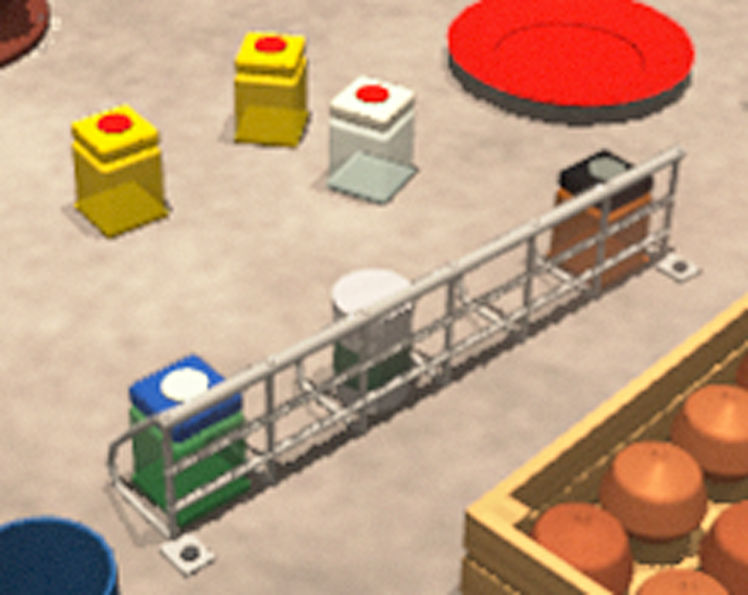

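View pics/si.png

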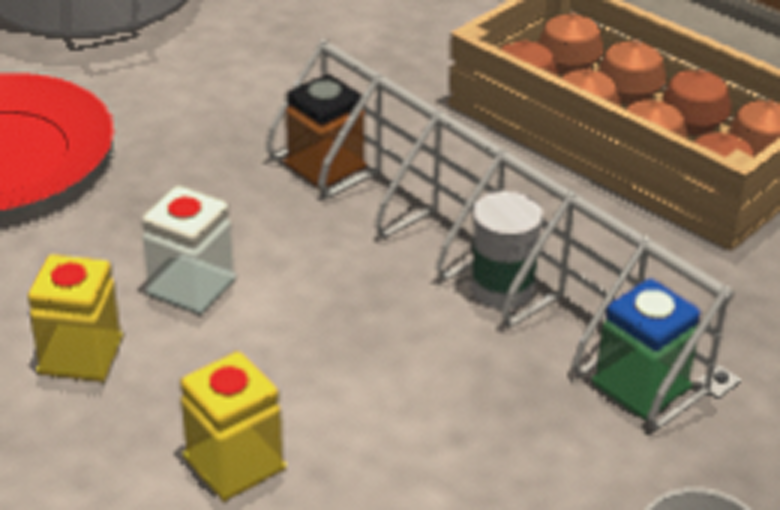

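```bash
python3 - <<'E'
from h import *
L=tri('scene',(380,204.7),'side',(267.6,155.2));R=tri('scene',(229,283),'side',(402.3,237.5))
print(L,R,np.linalg.norm(L[0]-R[0]))
for n,u in (('scene',[(380,204.7),(229,283)]),('side',[(267.6,155.2),(402.3,237.5)])):
    P=plane(n,u,.09);print(n,P,np.linalg.norm(P[0]-P[1]),P.mean(0),np.degrees(np.arctan2(*(-(P[0]-P[1])[:2]*[1,-1]))))
# jar lid hull
for n in('scene','side'):
    im=cv2.imread(f'pics/{n}0.png');c=(289,193) if n=='scene' else (221,212)
    a=im[c[1]-30:c[1]+35,c[0]-35:c[0]+35];cv2.imwrite(f'pics/jar_{n}.png',cv2.resize(a,None,fx=8,fy=8,interpolation=0))
a=np.hstack([cv2.imread(f'pics/jar_{n}.png') for n in('scene','side')]);cv2.imwrite('pics/jars.png',cv2.resize(a,(800,371)))
E
```

```text
(array([0.66073287, 0.17447706, 0.08977512]), np.float64(0.0012510034675336978)) (array([ 0.62524847, -0.24579743,  0.092278  ]), np.float64(0.002038216419708103)) 0.4217772590569242
scene [[ 0.66054496  0.17524054  0.09      ]
 [ 0.62276586 -0.24298148  0.09      ]] 0.4199248970908791 [ 0.64165541 -0.03387047  0.09      ] -5.161670357136818
side [[ 0.65985564  0.17323277  0.09      ]
 [ 0.62710713 -0.24569951  0.09      ]] 0.4202103290386891 [ 0.64348138 -0.03623337  0.09      ] -4.469799654132673
```

View pics/jars.png

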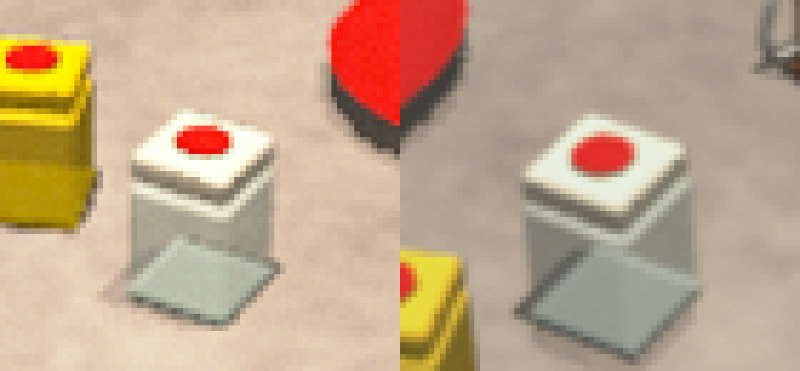

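```bash
python3 - <<'E'
from h import *
o=ctrl.get_obs();print(Ro.from_rotvec(o['tool_rot']).as_matrix().round(3))
f=lambda L,ox,oy:[(x/5.714+ox,y/5.714+oy) for x,y in L]
# bottoms
B=f([(125,293),(222,323),(278,268),(182,237)],254,163);P=plane('scene',B,0);print(P.round(4),P.mean(0))
Q=f([(513,316),(636,358),(702,292),(585,250)],186-70,182);P2=plane('side',Q,0);print(P2.round(4),P2.mean(0))
T=f([(524,180),(622,212),(688,157),(590,115)],186-70,182);P3=plane('side',T,.075);print(P3.round(4),P3.mean(0))
for p in(P,P2,P3):
  for i in range(4):
    d=p[(i+1)%4]-p[i];print(np.degrees(np.arctan2(d[1],d[0])).round(1),np.linalg.norm(d).round(4),end='; ')
  print()
E
```

```text
[[-0.001  0.373  0.928]
 [-0.001  0.928 -0.373]
 [-1.    -0.002 -0.   ]]
[[0.4247 0.0735 0.    ]
 [0.4717 0.0871 0.    ]
 [0.4587 0.1376 0.    ]
 [0.4098 0.1255 0.    ]] [0.44122413 0.10592016 0.        ]
[[0.4122 0.1233 0.    ]
 [0.4304 0.0691 0.    ]
 [0.4755 0.0809 0.    ]
 [0.4595 0.1351 0.    ]] [4.44381753e-01 1.02094880e-01 2.77555756e-17]
[[0.4146 0.109  0.075 ]
 [0.4281 0.0674 0.075 ]
 [0.4682 0.0754 0.075 ]
 [0.4592 0.1232 0.075 ]] [0.44252287 0.09377817 0.075     ]
16.1 0.0489; 104.4 0.0522; -166.1 0.0504; -73.9 0.054; 
-71.5 0.0571; 14.6 0.0466; 106.5 0.0565; -166.1 0.0487; 
-71.9 0.0438; 11.2 0.0409; 100.6 0.0487; -162.4 0.0469;
```

```bash
python3 - <<'E'
from h import *
D=np.load('scene0d.npy');E=np.load('side0d.npy')
print(depthpts('scene',[(475,113),(430,130),(515,130),(470,185),(425,142)],D).round(3))
print(depthpts('side',[(183,67),(150,80),(222,80),(187,130)],E).round(3))
E
```

```text
[[0.689 0.53  0.224]
 [0.61  0.458 0.174]
 [0.788 0.556 0.2  ]
 [0.75  0.453 0.067]
 [0.624 0.413 0.159]]
[[0.677 0.529 0.223]
 [0.59  0.569 0.199]
 [0.745 0.442 0.187]
 [0.616 0.452 0.075]]
```

```bash
python3 -m handwheel '[0,0,-0.20,0.446,-17.1,0,0, 0,0,-0.20,0.446,-17.1,0,0, 0,0,-0.20,0.446,-17.1,0,0, 0,0,-0.20,0.446,-17.1,0,0, 0,0,-0.20,0.446,-17.1,0,0, 0,0,-0.20,0.446,-17.1,0,0, 0,0,-0.20,0.446,-17.1,0,0, 0,0,-0.20,0.446,-17.1,0,0, 0,0,-0.20,0.446,-17.1,0,0, 0,0,-0.20,0.446,-17.1,0,0, 0,0,-0.20,0.446,-17.1,0,0, 0,0,-0.20,0.446,-17.1,0,0]'; python3 - <<'E'
from h import *
o=ctrl.get_obs();p,d=ctrl.get_image('wrist');cv2.imwrite('pics/w1.png',p);np.save('w1d.npy',d);np.save('w1o.npy',o,allow_pickle=True)
print(o['q'],o['contact_force'],Ro.from_rotvec(o['tool_rot']).as_matrix().round(4))
E
```

```text
t: 1.15
tool_pos: [0.5739, 0.2251, 0.231]
tool_rot: [0.067, 1.57, -0.068]
contact_force: [1.3, 0.8, -0.1]
opening: -0.0003
[ 2.53410918e-01  3.31960158e-02  1.63358473e+00 -4.47016809e-04
  1.47502281e+00 -1.23162762e+00] [ 1.26741515  0.83694348 -0.11930956] [[-1.000e-04  8.560e-02  9.963e-01]
 [-5.000e-04  9.963e-01 -8.560e-02]
 [-1.000e+00 -5.000e-04 -1.000e-04]]
```

View pics/w1.png

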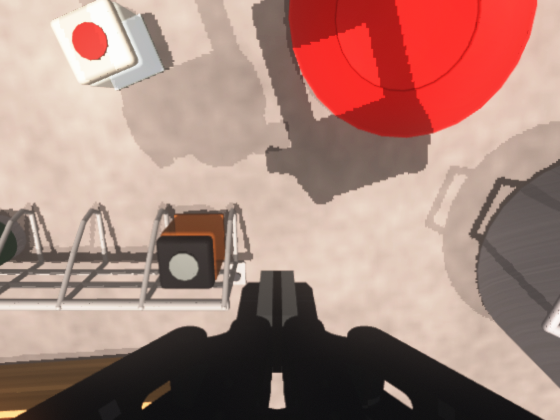

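```bash
python3 - <<'E'
from h import *
p=cv2.imread('pics/w1.png');cv2.imwrite('pics/w1c.png',cv2.resize(p[190:330,0:260],None,fx=3,fy=3,interpolation=2))
E
```

```text
(no output)
```

View pics/w1c.png

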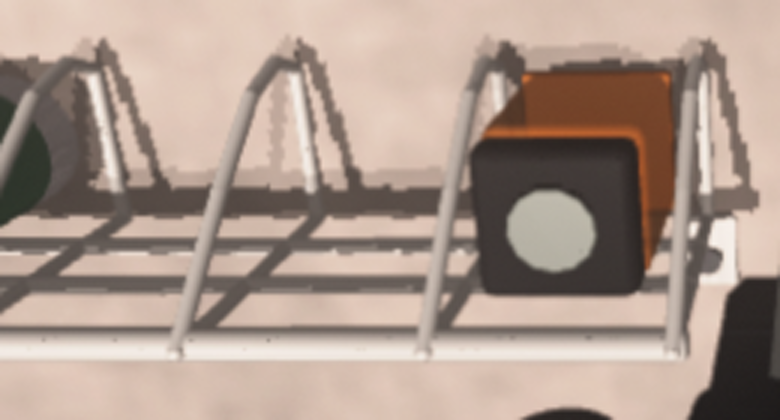

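```bash
python3 - <<'E'
from h import *
o=np.load('w1o.npy',allow_pickle=True).item()
P=plane('wrist',[(225.2,304.7),(141,304.9),(59,305),(3,305)],.0925,o);print(P.round(4),np.linalg.norm(np.diff(P,axis=0),axis=1))
# fit
d=P[0]-P[3];th=np.arctan2(-d[0],d[1]);print(np.degrees(th))
for i,y in enumerate((.21,.14,.07)): print(P[i]-y*np.array([-np.sin(th),np.cos(th),0]))
# red button of jar
im=cv2.cvtColor(cv2.imread('pics/w1.png'),cv2.COLOR_BGR2HSV);m=cv2.inRange(im,(0,150,100),(8,255,255))[:70,:130]
M=cv2.moments(m);print(plane('wrist',[(M['m10']/M['m00'],M['m01']/M['m00'])],.078,o))
# scene/side check of the three nose points later
E
```

```text
[[ 0.658   0.1748  0.0925]
 [ 0.6522  0.1036  0.0925]
 [ 0.6465  0.0337  0.0925]
 [ 0.6425 -0.0145  0.0925]] [0.07151023 0.07014686 0.04834284]
-4.686303734553683
[ 0.64088711 -0.03445943  0.0925    ]
[ 0.64075174 -0.03596362  0.0925    ]
[ 0.64074748 -0.03611063  0.0925    ]
[[0.44404316 0.10122342 0.078     ]]
```

```bash
python3 -m handwheel '[0,0,-0.079,0.089,0,0,0, 0,0,-0.079,0.089,0,0,0, 0,0,-0.079,0.089,0,0,0, 0,0,-0.079,0.089,0,0,0, 0,0.04,-0.079,0.089,0,0,0, 0,0.08,-0.079,0.089,0,0,0, 0,0.115,-0.079,0.089,0,0,0, 0,0.12,-0.079,0.089,0,0,0, 0,0.12,-0.079,0.089,0,0,0, 0,0.12,-0.079,0.089,0,0,0]'; python3 - <<'E'
from h import *
o=ctrl.get_obs();print(o['tool_pos'],o['contact_force'])
for n in('scene','side'):
    p,d=ctrl.get_image(n);c=(365,200) if n=='scene' else(275,150)
    cv2.imwrite(f'pics/t1{n}.png',cv2.resize(p[c[1]-60:c[1]+60,c[0]-65:c[0]+65],None,fx=4,fy=4,interpolation=2))
E
python3 -c "
import cv2,numpy as np
a=np.hstack([cv2.imread('pics/t1%s.png'%n) for n in('scene','side')]);cv2.imwrite('pics/t1.png',cv2.resize(a,(800,369)))"
```

```text
t: 2.03
tool_pos: [0.655, 0.1419, 0.1127]
tool_rot: [0.066, 1.568, -0.066]
contact_force: [-0.4, 0.2, 1.4]
opening: -0.0001
[0.65501953 0.14191293 0.11274409] [-0.42166821  0.15844635  1.44711159]
```

View pics/t1.png

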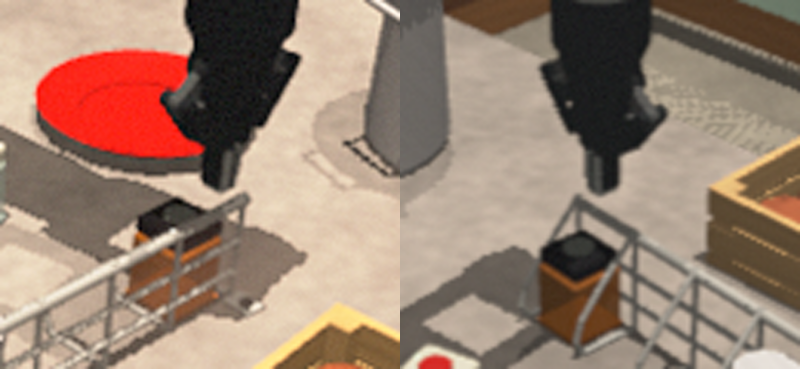

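```bash
python3 -m handwheel '[0,0.005,-0.002,0,0,0,0, 0,0.010,-0.002,0,0,0,0, 0,0.013,-0.002,0,0,0,0, 0,0.015,-0.002,0,0,0,0, 0,0.015,-0.002,0,0,0,0]'
```

```text
t: 2.55
tool_pos: [0.6538, 0.1394, 0.0955]
tool_rot: [0.066, 1.571, -0.066]
contact_force: [0.4, 0.2, -0.4]
opening: 0.0002
```

```bash
python3 -m handwheel '[0,0.001,0,0.001,0,0,0, 0,0.002,0,0.001,0,0,0, 0,0.002,0,0.001,0,0,0]'
```

```text
t: 2.8
tool_pos: [0.6555, 0.1394, 0.095]
tool_rot: [0.066, 1.57, -0.066]
contact_force: [-2.2, -0.7, 3.0]
opening: -0.0001
```

```bash
python3 -m handwheel '[0,0.001,0,0,0,0,0, 0,0.001,0,0,0,0,0]'; python3 - <<'E'
from h import *
for n in('scene','side'):
    p,d=ctrl.get_image(n);c=(365,200) if n=='scene' else(275,150)
    cv2.imwrite(f'pics/t2{n}.png',cv2.resize(p[c[1]-50:c[1]+50,c[0]-50:c[0]+50],None,fx=4,fy=4,interpolation=2))
a=np.hstack([cv2.imread('pics/t2%s.png'%n) for n in('scene','side')]);cv2.imwrite('pics/t2.png',a)
print(ctrl.get_obs()['contact_force'])
E
```

```text
t: 2.97
tool_pos: [0.6555, 0.1394, 0.0949]
tool_rot: [0.066, 1.57, -0.066]
contact_force: [-4.6, -0.2, 6.0]
opening: -0.0004
[-3.39749424 -0.41804219  7.18135282]
```

View pics/t2.png

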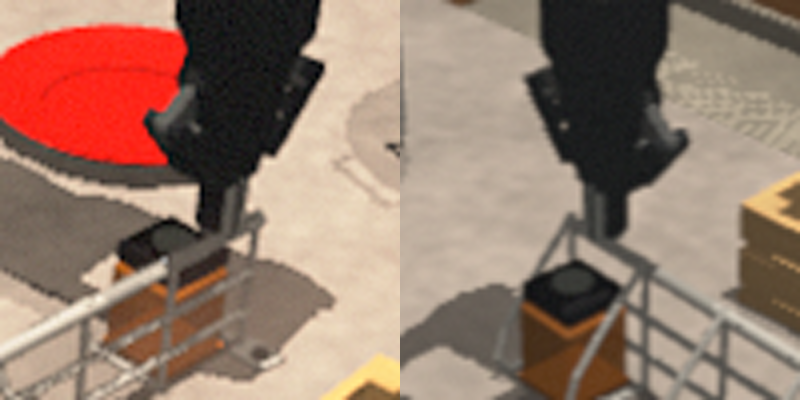

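```bash
python3 -m handwheel '[0,-0.01,0,0,0,0,0, 0,-0.02,0,0,0,0,0, 0,-0.02,-0.03,0,0,0,0, 0,-0.02,-0.06,0,0,0,0, 0,-0.02,-0.07,0,0,0,0, 0,-0.02,-0.07,0,0,0,0, 0,-0.013,-0.07,0,0,0,0, 0,-0.008,-0.07,0,0,0,0, 0,-0.004,-0.07,0,0,0,0, 0,-0.002,-0.07,0,0,0,0, 0,-0.001,-0.07,0,0,0,0, 0,0,-0.07,0,0,0,0]'
```

```text
t: 4.07
tool_pos: [0.649, 0.0707, 0.0947]
tool_rot: [0.065, 1.572, -0.065]
contact_force: [-7.5, 0.3, 13.2]
opening: -0.0002
```

```bash
python3 -m handwheel '[0,-0.01,0,0,0,0,0, 0,-0.02,0,0,0,0,0, 0,-0.02,-0.03,0,0,0,0, 0,-0.02,-0.06,0,0,0,0, 0,-0.02,-0.071,0,0,0,0, 0,-0.02,-0.071,0,0,0,0, 0,-0.013,-0.071,0,0,0,0, 0,-0.008,-0.071,0,0,0,0, 0,-0.004,-0.071,0,0,0,0, 0,-0.003,-0.071,0,0,0,0, 0,-0.002,-0.071,0,0,0,0, 0,-0.001,-0.071,0,0,0,0]'; python3 - <<'E'
from h import *
for n in('scene','side'):
    p,d=ctrl.get_image(n);c=(320,220) if n=='scene' else(315,180)
    cv2.imwrite(f'pics/t3{n}.png',cv2.resize(p[c[1]-50:c[1]+50,c[0]-50:c[0]+50],None,fx=4,fy=4,interpolation=2))
a=np.hstack([cv2.imread('pics/t3%s.png'%n) for n in('scene','side')]);cv2.imwrite('pics/t3.png',a)
print(ctrl.get_obs()['contact_force'])
E
```

```text
t: 5.07
tool_pos: [0.6431, -0.0, 0.0948]
tool_rot: [0.066, 1.571, -0.065]
contact_force: [-5.1, 2.5, 8.0]
opening: 0.0002
[-1.96942789  1.15098011  3.81602363]
```

View pics/t3.png

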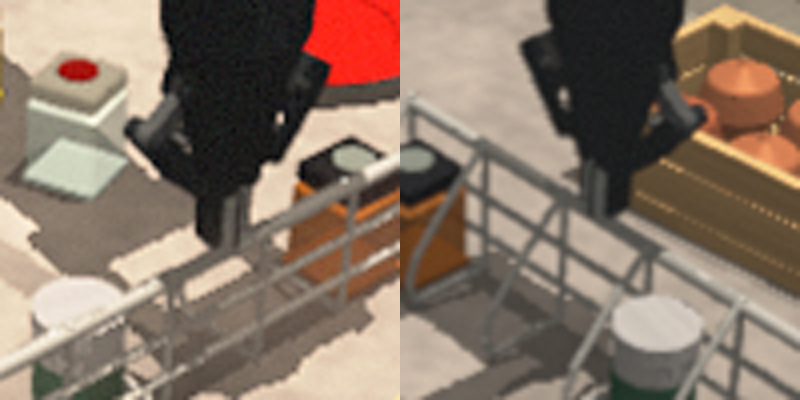

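```bash
python3 - <<'E'
from h import *
for n in('scene','side'):
    im=cv2.cvtColor(cv2.imread(f'pics/{n}0.png'),cv2.COLOR_BGR2HSV);m=cv2.inRange(im,(0,150,100),(6,255,255))
    c,_=cv2.findContours(m,0,1)
    for k in c:
        x,y,w,h=cv2.boundingRect(k)
        if cv2.contourArea(k)>500 and 60<w<90 and y>150 and x>100 and (n=='side' or x>300):
            P=plane(n,k[:,0],.022)[:,:2];print(n,cv2.minEnclosingCircle(P.astype(np.float32)))
E
```

```text
scene ((0.4362805187702179, 0.3497791886329651), 0.1054491177201271)
side ((0.435403972864151, 0.34973421692848206), 0.10479547828435898)
```

```bash
python3 -m handwheel '[0,-0.03,0,0,0,0,0, 0,-0.07,0,0,0,0,0, 0,-0.1,0,0,0,0,0, 0.18,-0.1,0.139,-0.207,80,0,0, 0.18,-0.1,0.139,-0.207,80,0,0, 0.18,-0.1,0.139,-0.207,80,0,0, 0.18,-0.1,0.139,-0.207,80,0,0, 0.18,-0.1,0.139,-0.207,80,0,0, 0.18,-0.1,0.139,-0.207,80,0,0, 0.18,-0.1,0.139,-0.207,80,0,0, 0.18,-0.1,0.139,-0.207,80,0,0, 0.18,-0.1,0.139,-0.207,80,0,0]'
python3 - <<'E'
from h import *
o=ctrl.get_obs();R=Ro.from_rotvec(o['tool_rot']).as_matrix();print(R.round(3),np.degrees(np.arctan2(-R[0,1],R[1,1])),o['opening'],o['q'][5])
E
```

```text
t: 6.17
tool_pos: [0.4484, 0.1556, 0.1944]
tool_rot: [0.941, 1.357, -0.939]
contact_force: [-0.3, -0.0, -0.2]
opening: 0.015
[[ 0.001  0.936  0.352]
 [-0.     0.352 -0.936]
 [-1.     0.001  0.001]] -69.37253316506492 0.014987573312891246 -0.18279445828198507
```

```bash
python3 -m handwheel '[0.18,0,0,0,7,0,0, 0.18,0,0,0,14,0,0, 0.18,0,0,0,21,0,0, 0.18,0.04,0,0,25.4,0,0, 0.18,0.08,0,0,25.4,0,0, 0.18,0.12,0,0,25.4,0,0, 0.18,0.15,0,0,25.4,0,0, 0.18,0.17,0,0,25.4,0,0, 0.18,0.172,0,0,25.4,0,0, 0.18,0.172,0,0,25.4,0,0]'
python3 - <<'E'
from h import *
o=ctrl.get_obs();R=Ro.from_rotvec(o['tool_rot']).as_matrix();print(R.round(3),np.degrees(np.arctan2(-R[0,1],R[1,1])))
for n in('scene','side'):
    p,d=ctrl.get_image(n);c=(295,190) if n=='scene' else(225,200)
    cv2.imwrite(f'pics/a1{n}.png',cv2.resize(p[c[1]-50:c[1]+50,c[0]-50:c[0]+50],None,fx=4,fy=4,interpolation=2))
a=np.hstack([cv2.imread('pics/a1%s.png'%n) for n in('scene','side')]);cv2.imwrite('pics/a1.png',a)
E
```

```text
t: 7.0
tool_pos: [0.4477, 0.1546, 0.0211]
tool_rot: [1.265, 1.172, -1.27]
contact_force: [-0.4, -0.3, 0.2]
opening: 0.0151
[[-0.003  0.997 -0.079]
 [-0.001 -0.079 -0.997]
 [-1.    -0.003  0.001]] -94.52274058346231
```

View pics/a1.png

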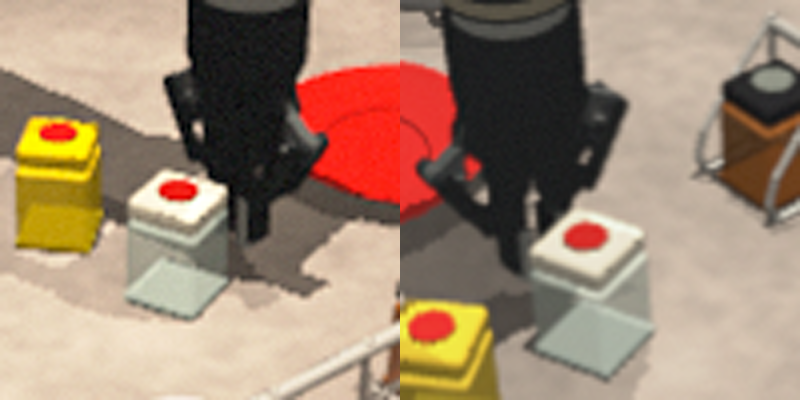

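```bash
python3 -m handwheel '[0.18,0,0,0.004,0,0,0, 0.18,0,0,0.008,0,0,0, 0.18,0,0,0.012,0,0,0, 0.18,0,0,0.016,0,0,0, 0.18,0,0,0.020,0,0,0, 0.18,0,0,0.024,0,0,0, 0.18,0,0,0.028,0,0,0, 0.18,0,0,0.032,0,0,0, 0.18,0,0,0.036,0,0,0, 0.18,0,0,0.040,0,0,0, 0.18,0,0,0.044,0,0,0, 0.18,0,0,0.048,0,0,0]'
python3 - <<'E'
from h import *
for n in('scene','side'):
    p,d=ctrl.get_image(n);c=(295,190) if n=='scene' else(225,200)
    cv2.imwrite(f'pics/a2{n}.png',cv2.resize(p[c[1]-50:c[1]+50,c[0]-50:c[0]+50],None,fx=4,fy=4,interpolation=2))
a=np.hstack([cv2.imread('pics/a2%s.png'%n) for n in('scene','side')]);cv2.imwrite('pics/a2.png',a)
E
```

```text
t: 8.1
tool_pos: [0.4449, 0.1065, 0.0222]
tool_rot: [1.267, 1.171, -1.267]
contact_force: [0.7, 0.8, 0.6]
opening: 0.0153
```

View pics/a2.png

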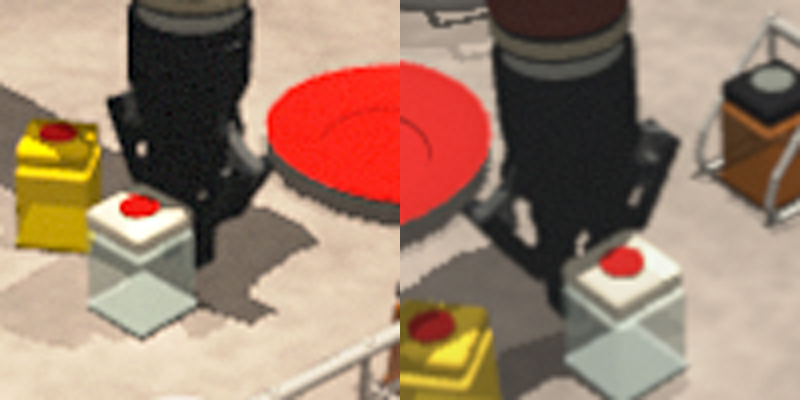

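```bash
python3 -m handwheel '[0.18,0,0,0.0045,0,0,0, 0.18,0,0,0.009,0,0,0, 0.18,0,0,0.0135,0,0,0, 0.18,0,0,0.018,0,0,0, 0.18,0,0,0.0225,0,0,0, 0.18,0,0,0.027,0,0,0, 0.18,0,0,0.0315,0,0,0, 0.18,0,0,0.036,0,0,0, 0.18,0,0,0.0405,0,0,0, 0.18,0,0,0.045,0,0,0, 0.18,0,0,0.049,0,0,0, 0.18,0,0,0.052,0,0,0]'
python3 - <<'E'
from h import *
for n in('scene','side'):
    p,d=ctrl.get_image(n);cv2.imwrite(f'pics/full3{n}.png',p)
    im=cv2.cvtColor(p,cv2.COLOR_BGR2HSV);m=cv2.inRange(im,(0,140,80),(6,255,255))
    k,l,s,c=cv2.connectedComponentsWithStats(m)
    for i in range(1,k):
        if 15<s[i,4]<150:
            P=plane(n,[c[i]],.078)[0];r=P[:2]-[.6412,-.0355];print(n,c[i].round(1),P.round(4),'rack',(r@[.9966,-.0828]).round(4),(r@[.0828,.9966]).round(4))
    c=(255,210) if n=='scene' else(255,220)
    cv2.imwrite(f'pics/a3{n}.png',cv2.resize(p[c[1]-50:c[1]+50,c[0]-50:c[0]+50],None,fx=4,fy=4,interpolation=2))
a=np.hstack([cv2.imread('pics/a3%s.png'%n) for n in('scene','side')]);cv2.imwrite('pics/a3.png',a)
E
```

```text
t: 9.2
tool_pos: [0.4409, 0.0546, 0.0223]
tool_rot: [1.267, 1.171, -1.267]
contact_force: [0.8, 0.8, -1.1]
opening: 0.0152
scene [200.7  46.4] [-0.8114  0.7813  0.078 ] rack -1.5153 0.6937
scene [183.8  66.9] [-0.5817  0.5174  0.078 ] rack -1.2646 0.4498
scene [126.2  84.4] [-0.5434  0.2203  0.078 ] rack -1.2017 0.1568
scene [213.3 195.8] [ 0.3465 -0.0603  0.078 ] rack -0.2916 -0.0491
scene [262.9 197.9] [0.4365 0.0178 0.078 ] rack -0.2084 0.0362
side [155.6  81.6] [0.7482 0.8075 0.078 ] rack 0.0368 0.849
side [191.5 101.8] [0.7339 0.5864 0.078 ] rack 0.0409 0.6275
side [222.7 103.5] [0.7926 0.506  0.078 ] rack 0.1061 0.5522
side [244.2 226.6] [0.4379 0.0164 0.078 ] rack -0.2069 0.0349
side [182.2 231.2] [0.3368 0.0965 0.078 ] rack -0.3143 0.1063
side [235.7 266.5] [ 0.3456 -0.0612  0.078 ] rack -0.2925 -0.0501
side [ 30.7 278.2] [0.0434 0.1902 0.078 ] rack -0.6145 0.1754
side [118.3 371. ] [ 0.0581 -0.1087  0.078 ] rack -0.575 -0.1212
side [119.5 378.8] [ 0.0518 -0.1222  0.078 ] rack -0.5802 -0.1353
```

View pics/a3.png

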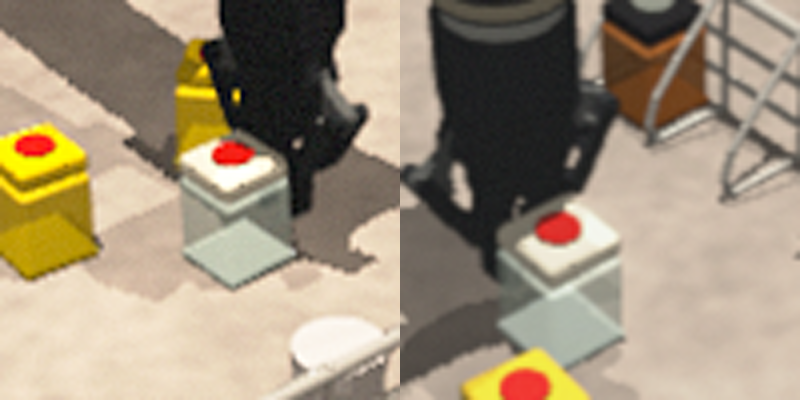

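```bash
python3 -m handwheel '[0.18,0,0,-0.01,0,0,0, 0.18,0,0,-0.02,0,0,0, 0.18,-0.03,0,-0.02,0,0,0, 0.18,-0.07,0,-0.02,0,0,0, 0.18,-0.11,0,-0.02,0,0,0, 0.18,-0.13,0,-0.02,0,0,0, 0.18,-0.13,-0.045,0.038,-45,0,0, 0.18,-0.13,-0.045,0.038,-45,0,0, 0.18,-0.13,-0.045,0.038,-45,0,0, 0.18,-0.13,-0.045,0.038,-45,0,0, 0.18,-0.13,-0.045,0.038,-45,0,0, 0.18,-0.13,-0.045,0.038,-45,0,0]'
python3 -m handwheel '[0.18,0,0,0,-45,0,0, 0.18,0,0,0,-45,0,0, 0.18,0,0,0,-45,0,0, 0.18,0,0,0,-45,0,0, 0.18,0,0,0,-45,0,0, 0.18,0,0,0,-45,0,0, 0.18,0,0,0,-45,0,0, 0.18,0,0,0,-45,0,0]'
python3 - <<'E'
from h import *
o=ctrl.get_obs();R=Ro.from_rotvec(o['tool_rot']).as_matrix();print(np.degrees(np.arctan2(-R[0,1],R[1,1])),o['q'])
for n in('scene','side','wrist'):
    p,d=ctrl.get_image(n);cv2.imwrite(f'pics/b1{n}.png',p)
    im=cv2.cvtColor(p,cv2.COLOR_BGR2HSV);m=cv2.inRange(im,(0,140,80),(6,255,255))
    k,l,s,c=cv2.connectedComponentsWithStats(m)
    for i in range(1,k):
        if 15<s[i,4]<900:
            P=plane(n,[c[i]],.078,o)[0];r=P[:2]-[.6412,-.0355]
            if abs(r[0])<.35 and abs(r[1])<.2:print(n,c[i].round(1),P.round(4),'rack',(r@[.9966,-.0828]).round(4),(r@[.0828,.9966]).round(4))
E
```

```text
t: 10.3
tool_pos: [0.3932, 0.0215, 0.1526]
tool_rot: [0.711, 1.451, -0.711]
contact_force: [0.8, -0.3, -0.3]
opening: 0.0153
t: 10.97
tool_pos: [0.3932, 0.0216, 0.1524]
tool_rot: [0.103, 1.568, -0.103]
contact_force: [-0.9, 0.4, 0.4]
opening: 0.0153
-7.491224175785208 [-1.34607550e-01 -4.97720607e-01  2.20999362e+00 -1.85268586e-05
  1.42916167e+00 -1.57465474e+00]
scene [259.5 172.7] [0.339  0.0982 0.078 ] rack -0.3123 0.1082
scene [213.5 195.9] [ 0.3474 -0.0602  0.078 ] rack -0.2907 -0.049
scene [263.7 198. ] [0.4383 0.0187 0.078 ] rack -0.2067 0.0372
side [243.3 226.2] [0.4375 0.0187 0.078 ] rack -0.2075 0.0371
side [182.3 231. ] [0.3374 0.0969 0.078 ] rack -0.3138 0.1068
side [235.7 266.5] [ 0.3457 -0.0612  0.078 ] rack -0.2924 -0.0501
```

View pics/b1wrist.png

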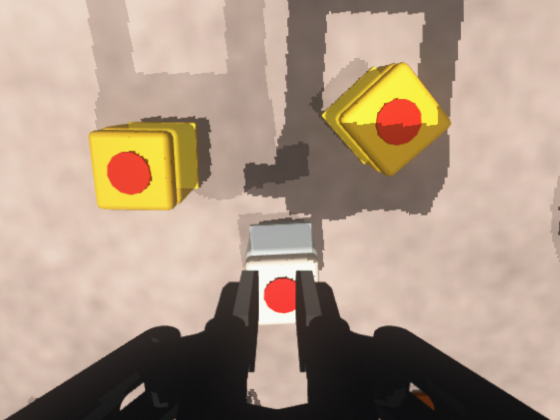

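View pics/b1side.png

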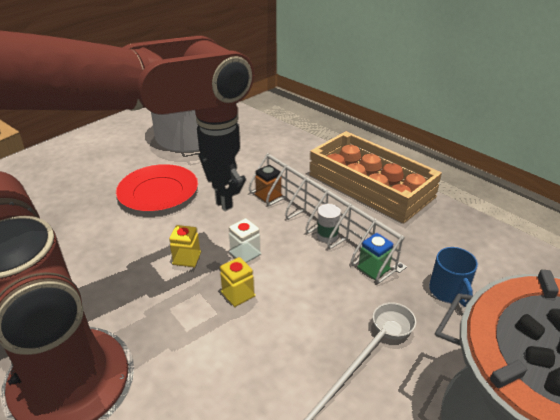

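```bash
python3 -m handwheel '[0.18,0,0,0,-2.7,0,0, 0.18,0.03,0,0,-2.7,0,0, 0.18,0.06,0,0,-2.7,0,0, 0.18,0.08,0,0,-2.7,0,0, 0.18,0.10,0,0,-2.7,0,0, 0.18,0.115,0,0,-2.7,0,0, 0.18,0.125,0,0,-2.7,0,0, 0.18,0.13,0,0,-2.7,0,0, 0.18,0.13,0,0,-2.7,0,0]'
python3 - <<'E'
from h import *
o=ctrl.get_obs();R=Ro.from_rotvec(o['tool_rot']).as_matrix();print(np.degrees(np.arctan2(-R[0,1],R[1,1])),R[:,2])
for n in('scene','side'):
    p,d=ctrl.get_image(n)
    c=(255,200) if n=='scene' else(235,230)
    cv2.imwrite(f'pics/b2{n}.png',cv2.resize(p[c[1]-50:c[1]+50,c[0]-50:c[0]+50],None,fx=4,fy=4,interpolation=2))
a=np.hstack([cv2.imread('pics/b2%s.png'%n) for n in('scene','side')]);cv2.imwrite('pics/b2.png',a)
E
```

```text
t: 11.87
tool_pos: [0.3925, 0.021, 0.0215]
tool_rot: [0.067, 1.572, -0.067]
contact_force: [0.0, -0.0, 0.1]
opening: 0.0151
-4.896376879359362 [ 0.9963488  -0.08535362 -0.00195605]
```

View pics/b2.png

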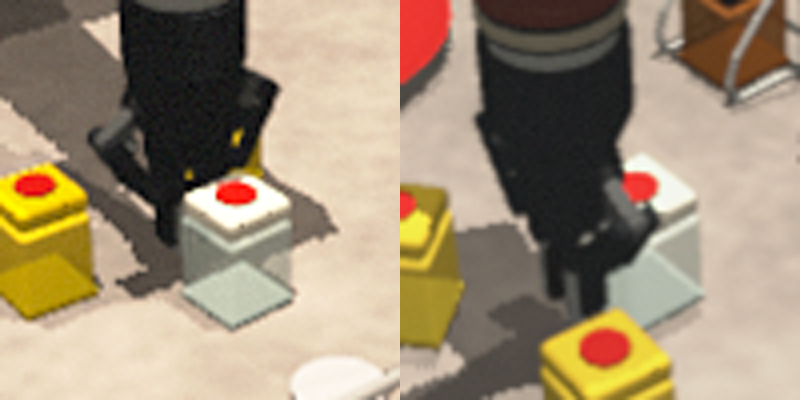

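```bash
python3 -m handwheel '[0.18,0,0,0.004,0,0,0, 0.18,0,0,0.008,0,0,0, 0.18,0,0,0.012,0,0,0, 0.18,0,0,0.016,0,0,0, 0.18,0,0,0.021,0,0,0, 0.18,0,0,0.026,0,0,0, 0.18,0,0,0.031,0,0,0, 0.18,0,0,0.036,0,0,0, 0.18,0,0,0.041,0,0,0, 0.18,0,0,0.046,0,0,0, 0.18,0,0,0.051,0,0,0, 0.18,0,0,0.056,0,0,0]'; python3 -m handwheel '[0.18,0,0,0.005,0,0,0, 0.18,0,0,0.010,0,0,0, 0.18,0,0,0.015,0,0,0, 0.18,0,0,0.020,0,0,0, 0.18,0,0,0.025,0,0,0, 0.18,0,0,0.030,0,0,0, 0.18,0,0,0.035,0,0,0, 0.18,0,0,0.040,0,0,0, 0.18,0,0,0.045,0,0,0, 0.18,0,0,0.050,0,0,0, 0.18,0,0,0.054,0,0,0, 0.18,0,0,0.056,0,0,0]'
cat > look.py <<'E'
from h import *
import sys
t=sys.argv[1]
o=ctrl.get_obs();r=o['tool_pos'][:2]-[.6412,-.0355];print('tcp rack',r@[.9966,-.0828],r@[.0828,.9966])
A=[]
for n in('scene','side'):
    p,d=ctrl.get_image(n);cv2.imwrite(f'pics/{t}_{n}.png',p)
    im=cv2.cvtColor(p,cv2.COLOR_BGR2HSV);m=cv2.inRange(im,(0,140,80),(6,255,255))
    k,l,s,c=cv2.connectedComponentsWithStats(m)
    for i in range(1,k):
        if 12<s[i,4]<900:
            P=plane(n,[c[i]],.078,o)[0];r=P[:2]-[.6412,-.0355]
            if abs(r[0])<.35 and abs(r[1])<.2:print(n,s[i,4],c[i].round(1),P.round(4),'rack',(r@[.9966,-.0828]).round(4),(r@[.0828,.9966]).round(4))
    c=(300,215) if n=='scene' else(295,205)
    A.append(cv2.resize(p[c[1]-50:c[1]+50,c[0]-50:c[0]+50],None,fx=4,fy=4,interpolation=2))
cv2.imwrite(f'pics/{t}.png',np.hstack(A))
E
python3 look.py c1
```

```text
t: 12.97
tool_pos: [0.4494, 0.016, 0.0222]
tool_rot: [0.067, 1.57, -0.067]
contact_force: [-2.5, 0.2, 1.5]
opening: 0.0155
t: 13.97
tool_pos: [0.5054, 0.0112, 0.0223]
tool_rot: [0.067, 1.569, -0.067]
contact_force: [-0.5, 1.3, 0.9]
opening: 0.0154
tcp rack -0.1392001067989032 0.03526893415454181
scene 19 [259.5 172.3] [0.3376 0.0995 0.078 ] rack -0.3138 0.1094
scene 34 [213.1 195.8] [ 0.3464 -0.0606  0.078 ] rack -0.2918 -0.0495
scene 56 [293.  216.6] [0.5423 0.0105 0.078 ] rack -0.1024 0.0377
side 61 [182.3 231.1] [0.3372 0.0968 0.078 ] rack -0.314 0.1067
side 79 [235.7 266.5] [ 0.3456 -0.0612  0.078 ] rack -0.2925 -0.0501
```

View pics/c1.png

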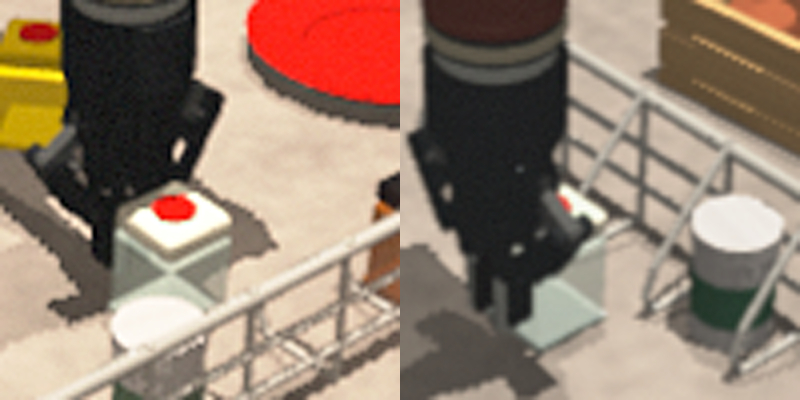

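```bash
python3 - <<'E'
from h import *
q=[(160+x/3,140+y/3) for x,y in [(268,160),(322,197),(378,239),(440,281),(503,327),(575,378),(650,428)]]
for P in plane('side',q,.004):
    r=P[:2]-[.6412,-.0355];print((r@[.9966,-.0828]).round(4),(r@[.0828,.9966]).round(4))
o=np.load('w1o.npy',allow_pickle=True).item()
for P in plane('wrist',[(698/3,190+50/3),(490/3,190+52/3),(290/3,190+52/3),(85/3,190+55/3)],.012,o):
    r=P[:2]-[.6412,-.0355];print('w',(r@[.9966,-.0828]).round(4),(r@[.0828,.9966]).round(4))
E
```

```text
-0.0626 0.2067
-0.0613 0.1367
-0.063 0.0655
-0.0612 -0.0038
-0.0621 -0.0721
-0.0618 -0.1435
-0.0593 -0.2107
w -0.0642 0.2108
w -0.0638 0.1413
w -0.064 0.0742
w -0.0632 0.0047
```

```bash
python3 -m handwheel '[0.18,0,-0.0007,0.004,0,0,0, 0.18,0,-0.0014,0.008,0,0,0, 0.18,0,-0.002,0.012,0,0,0, 0.18,0,-0.0027,0.016,0,0,0, 0.18,0,-0.0034,0.020,0,0,0, 0.18,0,-0.004,0.024,0,0,0, 0.18,0,-0.004,0.025,0,0,0]'; python3 look.py c2
```

```text
t: 14.65
tool_pos: [0.5301, 0.0048, 0.0224]
tool_rot: [0.067, 1.569, -0.067]
contact_force: [-0.7, -0.8, -1.0]
opening: 0.0153
tcp rack -0.11408385831840749 0.03100547442729687
scene 23 [259.4 172.6] [0.3385 0.0985 0.078 ] rack -0.3128 0.1085
scene 32 [213.2 195.8] [ 0.3465 -0.0606  0.078 ] rack -0.2916 -0.0494
scene 62 [299.2 222. ] [0.5668 0.0044 0.078 ] rack -0.0774 0.0337
side 60 [182.2 231.1] [0.3371 0.0969 0.078 ] rack -0.3141 0.1068
side 78 [235.7 266.5] [ 0.3457 -0.0612  0.078 ] rack -0.2924 -0.0501
```

View pics/c2.png

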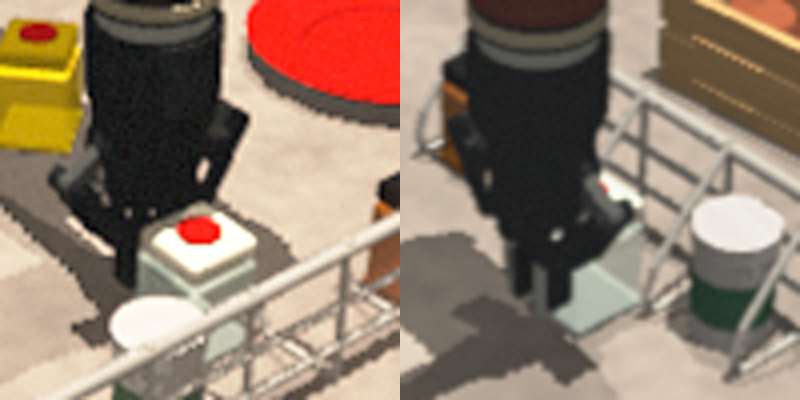

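```bash
python3 -m handwheel '[0.18,0,0,0.004,0,0,0, 0.18,0,0,0.008,0,0,0, 0.18,0,0,0.012,0,0,0, 0.18,0,0,0.016,0,0,0, 0.18,0,0,0.020,0,0,0, 0.18,0,0,0.024,0,0,0, 0.18,0,0,0.028,0,0,0, 0.18,0,0,0.032,0,0,0, 0.18,0,0,0.036,0,0,0, 0.18,0,0,0.039,0,0,0, 0.18,0,0,0.042,0,0,0, 0.18,0,0,0.044,0,0,0]'; python3 look.py c3
```

```text
t: 15.75
tool_pos: [0.5735, 0.0014, 0.0223]
tool_rot: [0.067, 1.57, -0.067]
contact_force: [-1.6, -0.2, -0.6]
opening: 0.0156
tcp rack -0.07055099505815292 0.031123014738469814
scene 23 [259.4 172.6] [0.3385 0.0985 0.078 ] rack -0.3128 0.1085
scene 29 [213.2 195.8] [ 0.3465 -0.0605  0.078 ] rack -0.2916 -0.0493
scene 65 [313. 231.] [6.108e-01 6.000e-04 7.800e-02] rack -0.0333 0.0334
side 59 [182.3 231. ] [0.3372 0.0969 0.078 ] rack -0.3139 0.1068
side 78 [235.7 266.5] [ 0.3457 -0.0612  0.078 ] rack -0.2924 -0.0501
```

View pics/c3.png

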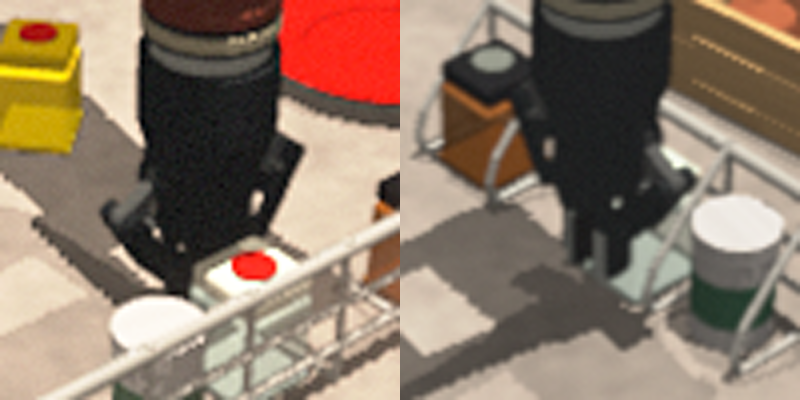

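```bash
python3 -m handwheel '[0.18,0,0,0.001,0,0,0, 0.18,0,0,0.002,0,0,0, 0.18,0,0,0.003,0,0,0, 0.18,0,0,0.004,0,0,0, 0.18,0,0,0.0045,0,0,0, 0.18,0,0,0.0045,0,0,0]'; python3 -m handwheel '[0.18,0,0,0.0005,0,0,0, 0.18,0,0,0.001,0,0,0, 0.18,0,0,0.001,0,0,0]'
```

```text
t: 16.35
tool_pos: [0.5777, 0.001, 0.0224]
tool_rot: [0.067, 1.57, -0.067]
contact_force: [-1.8, 0.4, 0.3]
opening: 0.0154
t: 16.6
tool_pos: [0.5787, 0.0009, 0.0223]
tool_rot: [0.067, 1.57, -0.067]
contact_force: [-2.2, 0.7, 1.3]
opening: 0.0156
```

```bash
python3 -m handwheel '[0.18,0,0,0.0005,0,0,0, 0.18,0,0,0.001,0,0,0, 0.18,0,0,0.001,0,0,0]';python3 -m handwheel '[0.18,0,0,0.0005,0,0,0, 0.18,0,0,0.001,0,0,0, 0.18,0,0,0.001,0,0,0]'; python3 look.py c4
```

```text
t: 16.85
tool_pos: [0.5796, 0.0008, 0.0223]
tool_rot: [0.067, 1.57, -0.067]
contact_force: [-1.7, -0.1, 0.6]
opening: 0.0152
t: 17.1
tool_pos: [0.5796, 0.0008, 0.022]
tool_rot: [0.067, 1.573, -0.067]
contact_force: [-5.6, 0.9, 3.1]
opening: 0.0154
tcp rack -0.06443337047077495 0.031102237777712705
scene 24 [259.2 172.7] [0.3387 0.0976 0.078 ] rack -0.3125 0.1076
scene 30 [213.  195.7] [ 0.3457 -0.0605  0.078 ] rack -0.2924 -0.0493
scene 54 [314.2 231.7] [6.144e-01 4.000e-04 7.800e-02] rack -0.0297 0.0336
side 60 [182.3 231.1] [0.3373 0.0967 0.078 ] rack -0.3139 0.1066
side 79 [235.7 266.5] [ 0.3456 -0.0612  0.078 ] rack -0.2925 -0.0501
```

View pics/c4.png

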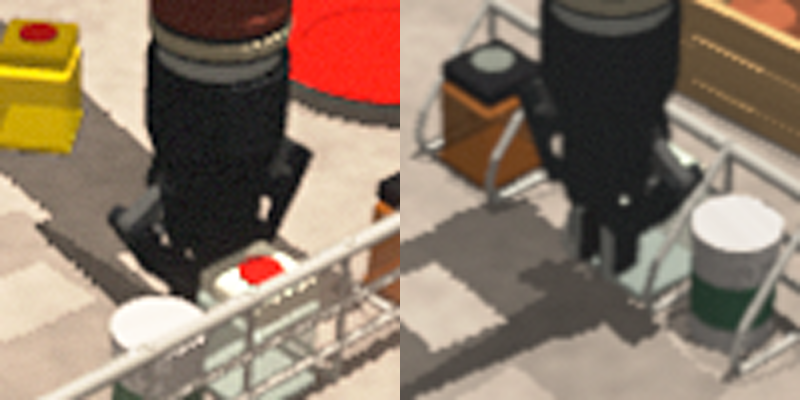

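```bash
python3 -m handwheel '[0.18,0,0,0.0005,0,0,0, 0.18,0,0,0.001,0,0,0, 0.18,0,0,0.001,0,0,0]';python3 -m handwheel '[0.18,0,0,-0.003,0,0,0, 0.18,0,0,-0.01,0,0,0, 0.18,0,0,-0.025,0,0,0, 0.18,0,0,-0.04,0,0,0, 0.18,-0.03,0,-0.05,0,0,0, 0.18,-0.07,0,-0.05,0,0,0, 0.18,-0.11,0,-0.06,0,0,0, 0.18,-0.15,0,-0.09,0,0,0, 0.18,-0.17,0,-0.12,0,0,0, 0.18,-0.17,0,-0.15,0,0,0, 0.18,-0.17,0,-0.15,0,0,0]'; python3 look.py d1; python3 - <<'E'
from h import *
p=cv2.imread('pics/d1_scene.png')[170:330,200:400];q=cv2.imread('pics/d1_side.png')[130:290,230:430]
cv2.imwrite('pics/d2.png',cv2.resize(np.hstack([p,q]),None,fx=2,fy=2,interpolation=2))
p,d=ctrl.get_image('wrist');cv2.imwrite('pics/d1w.png',p)
E
```

```text
t: 17.45
tool_pos: [0.5795, 0.0009, 0.0216]
tool_rot: [0.067, 1.575, -0.067]
contact_force: [-9.7, 1.5, 4.9]
opening: 0.0155
t: 18.37
tool_pos: [0.4299, 0.0139, 0.1944]
tool_rot: [0.066, 1.564, -0.067]
contact_force: [0.3, 0.4, 0.1]
opening: 0.0156
tcp rack -0.2146927130346318 0.03170632979535823
scene 22 [259.3 172.5] [0.3379 0.0984 0.078 ] rack -0.3133 0.1083
scene 30 [213.  195.9] [ 0.3467 -0.0612  0.078 ] rack -0.2913 -0.05
scene 56 [313.7 231.8] [ 6.138e-01 -6.000e-04  7.800e-02] rack -0.0302 0.0325
side 49 [306.6 195. ] [ 6.135e-01 -3.000e-04  7.800e-02] rack -0.0306 0.0328
side 60 [182.4 231. ] [0.3373 0.0968 0.078 ] rack -0.3138 0.1066
side 78 [235.7 266.5] [ 0.3457 -0.0612  0.078 ] rack -0.2924 -0.0501
```

View pics/d2.png

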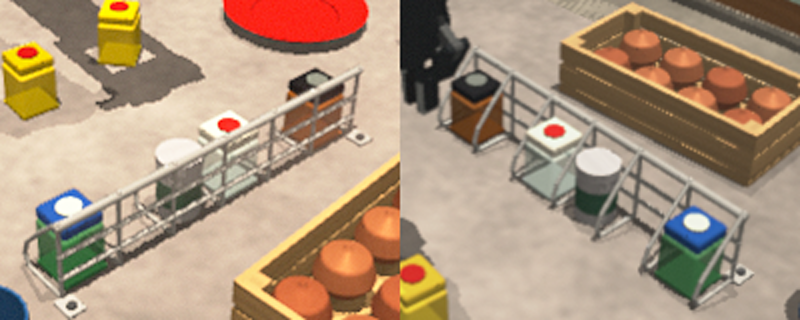

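View pics/d1w.png

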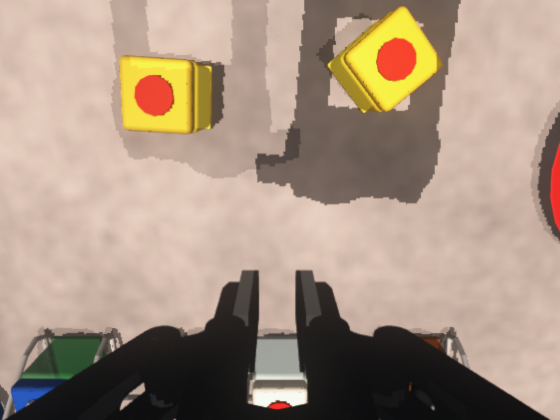

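```bash
python3 - <<'E'
from h import *
p=cv2.imread('pics/d1_scene.png')[215:275,285:350];q=cv2.imread('pics/d1_side.png')[175:235,280:345]
cv2.imwrite('pics/d3.png',cv2.resize(np.hstack([p,q]),None,fx=6,fy=6,interpolation=2))
E
python3 -m handwheel '[0.18,0,0,0.04,0,0,0, 0.18,0,0,0.08,0,0,0, 0.18,-0.02,0,0.12,0,0,0, 0.18,-0.04,0,0.16,0,0,0, 0.18,-0.04,0,0.18,0,0,0, 0.18,-0.04,0,0.195,0,0,0, 0.18,-0.04,0,0.20,0,0,0, 0.18,-0.04,0,0.20,0,0,0, 0.18,-0.04,0,0.20,0,0,0]'; python3 - <<'E'
from h import *
o=ctrl.get_obs();p,d=ctrl.get_image('wrist');cv2.imwrite('pics/d4.png',p);np.save('d4o.npy',o,allow_pickle=True)
E
```

```text
t: 19.27
tool_pos: [0.631, -0.0036, 0.2305]
tool_rot: [0.067, 1.573, -0.067]
contact_force: [-0.1, 0.4, -0.0]
opening: 0.0153
```

View pics/d3.png

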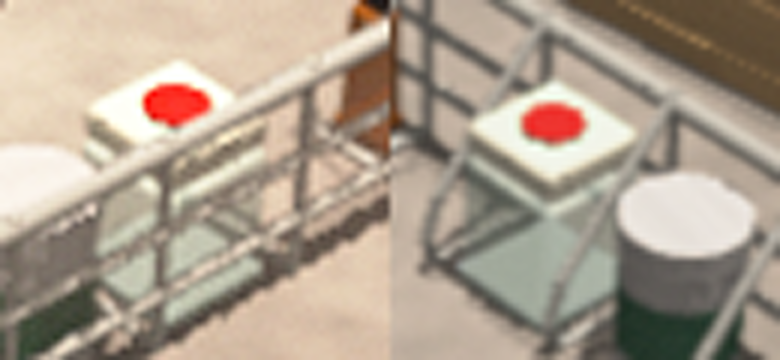

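View pics/d4.png

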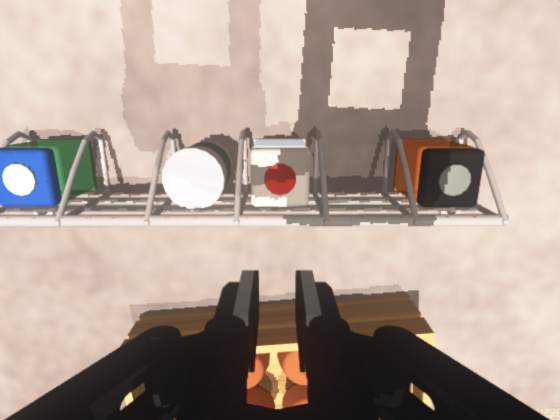

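```bash
python3 - <<'E'
from h import *
o=np.load('d4o.npy',allow_pickle=True).item()
im=cv2.imread('pics/d4.png');h=cv2.cvtColor(im,cv2.COLOR_BGR2HSV);m=cv2.inRange(h,(0,140,80),(8,255,255))[150:205,260:300]
M=cv2.moments(m,True);j=(260+M['m10']/M['m00'],150+M['m01']/M['m00']);print(j)
ax=[.9966,-.0828];ay=[.0828,.9966]
# rail rows at cols
g=im.astype(int).sum(2)
for c in(200,285,350,460): print(c,g[205:230,c])
for nm,u,z in(('jar',j,.078),('blue',(18.5,179.5),.078),('black',(454.5,180),.078),('rail@285',(285,220),.095)):
    P=plane('wrist',[u],z,o)[0];r=P[:2]-[.6412,-.0355];print(nm,(r@ax).round(4),(r@ay).round(4))
cv2.imwrite('pics/d5.png',cv2.resize(im[120:240,130:400],None,fx=2.9,fy=2.9,interpolation=2))
E
```

```text
(279.7222982216142, 178.82763337893297)
200 [746 738 642 409 360 401 474 568 605 512 461 525 602 663 694 709 718 721
 717 702 666 630 635 646 648]
285 [745 646 388 339 378 437 558 619 579 444 346 356 380 427 612 699 712 714
 711 705 674 639 636 637 637]
350 [320 302 313 311 362 441 570 631 586 440 329 344 366 386 402 406 415 416
 413 412 414 564 649 657 660]
460 [168 194 261 305 380 552 671 694 614 459 447 520 592 649 679 698 711 713
 707 696 659 661 682 681 680]
jar -0.0303 0.0343
blue -0.0307 -0.1755
black -0.029 0.1743
rail@285 -0.0012 0.0382
```

View pics/d5.png

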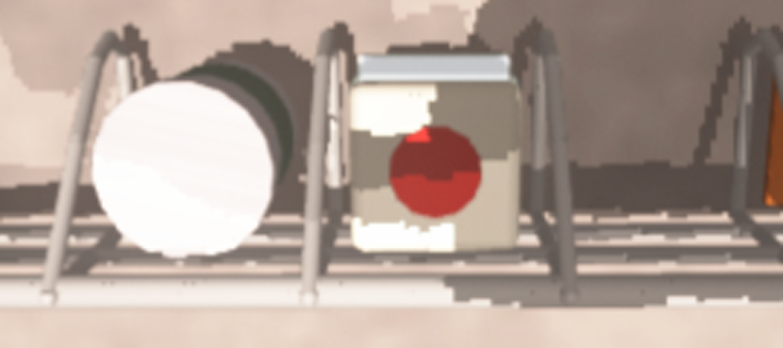

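```bash
python3 -c "
from station import ctrl
print(ctrl.get_obs()['t'],ctrl.finish_job())"
```

```text
the job is handed in; nothing more can be done
19.3167 None
```

The white-lidded jar is in the third gap, up against the back of the rack, and the job was handed in at 19.3 s.

- **Counting:** I touched the rail with the shut fingertips over gaps 1, 2 and 3 in turn, lifting between touches. Contact forces were about 7, 13 and 8 N; the second touch was a bit firmer than I meant. I went no further along the rail.
- **Pushing:** I slid the jar sideways until it was square and in line with the gap, then in from the front. It was never pinched or lifted, and no picture showed it tipping. On the way in I angled the push slightly to take out an offset of about 3 mm to the left. At the back the fingers stopped and the force rose to about 10 N, with the fingers about 0.4 mm short of the position expected for a jar standing home.
- **Last checks:**
  - **Position:** the jar stands upright at about y = +33 to +34 mm of the rack, where the gap's middle is +35. The cameras put its x at -30 to -31 mm, where home is -28. The wrist view also put the rail about 1 mm and the blue jar about 3 mm too near the robot, so I read that as calibration error. The stop on contact agrees with the jar being home.
  - **Surroundings:** both yellow jars measured where they started. The plate and the jars and tin in the rack looked untouched; I did not re-measure the mug or ladle, but the arm never went near them. The arm was hanging clear above the rack when I handed in.

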